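# Load a rock slab into the tilted marking-out stand

### The arm

A 6-joint arm with a two-finger parallel gripper is mounted at the origin on a cart in front of the work surface, level with it; the furniture and walls round the work are solid. World frame = base frame: x ahead of the robot, y to its left, z up, the work surface at z = 0. Lengths are in m, angles in rad, forces in N, time in s.
With the tool pointing down it reaches from about 0.4 to 0.825 m from the base axis. Payload 7 kg.
Tool frame: the origin (TCP) lies at the very end of the fingers, on their centre line; the grasp point (between the pads) lies arm.hold_point_z behind it (arm.hold_point_z is the distance from the TCP to the grasp point, in m); z points along the fingers, y is the line along which they close (so a half turn about z gives the same grasp; the last joint's range is limited). The gripper opens to 88 mm and grips with 3 to 60 N. Pads are 19 mm wide; open, the fingers measure 130 mm over their backs; the gripper's body (78 mm by 193 mm) begins 47 mm behind the grasp point.
Start: joints at [-0.878, 0.359, 0.012, 0, -1.224, -0.288], TCP at [0.266, -0.62, 0.227] pointing down, gripper open.
Joint ranges: [-3.07, 3.07], [-1.43, 2.12], [-1.02, 1.25], [-3.03, 1.67], [-3.05, -0], [-3.03, 3.03]. Speed limits (rad/s): [2.39, 2.39, 3.01, 3.14, 3.14, 3.14].

### API

Orientations are given as [roll, pitch, yaw] about the fixed x, y, z axes, in that order (R = Rz(yaw) Ry(pitch) Rx(roll)).
In Python, from station import arm gives the robot as it stands.
- The arm moves only by the tool nudge_tcp, called after "Call:" by a JSON object that holds its "fn" and its "kwargs". Schema: {"type":"object","properties":{"increments":{"type":"string"},"squeeze":{"type":"number"},"only":{"type":"string"},"quiet":{"type":"boolean"},"lines":{"type":"string"}},"required":["increments"],"additionalProperties":false}. increments is a string of 1 to 20 rows, parted by semicolons, with the numbers parted by spaces; each row has 5 numbers: the finger opening in m, then dx, dy, dz in units of 50 mm, then a turn about the tool's z in rad; each row is the pose to reach, as a shift and turn from the pose commanded when the call began, along the tool's axes at that moment; what a row does not reach only later rows make up. A row lasts 1/12 s, in which the tool goes at most 0.0417 m and 0.125 rad, less where a joint would pass 70% of its speed; a pose out of reach is approached as far as the arm can. The fingers move at their own pace and stop on an object; squeeze is the grip in N (left out, the last holds). Time passes only in rows, so rows that do not move let the fingers close. The tool returns the time, the measured TCP pose, the force, the opening and the grip force at its end. only (a regular expression) keeps the lines of the reply that match it, lines (a string "A,B") keeps lines A to B, and quiet returns only ok. Input that does not fit is refused with a message, and nothing moves.
- arm.get_state(): the state, without advancing time (a new reading comes with each control period).
- arm.grab_frame(name): name is "scene" or "side" or "wrist"; returns the picture (420x560x3 uint8, red, green, blue); there is no depth.
- arm.camera_params(name): a dict with "fx", "fy", "cx", "cy" (pixels), "T" (4x4, takes a point from camera to world coordinates); the wrist camera has in their place "hand_eye" (4x4, takes a point from camera to tool coordinates, whose origin is the TCP and whose axes are the flange's). Camera axes: x right, y down, z forward; pixel columns grow to the right and rows downward; lengths in m; the calibration is good to about 2 mm. A picture is of the moment at which its call begins: read the wrist's pose just before it. camera_params takes no time and is no camera call.
- arm.job_done(): hands the job in; it is judged then, once.
The state is a dict: "t": time; "q": joint angles; "qd": joint speeds; "joint_efforts": joint torques, N m; "eef_pos": TCP position; "ee_rot": TCP orientation; "force": force on the tool from outside, world axes, zero at the start; "moment": the same for the moment, N m; "width": finger opening in m; "gripper_force": force on a finger pad.
Only numpy, scipy, OpenCV 4.12 (cv2) and the standard library are available. Lean on these libraries where they do the work, as an engineer would, in place of code of your own. Each camera call takes 0.05 s, during which the arm holds its last target. There are 200 camera calls.

### The job

Get the sawn rock slab ready for marking out: raise the hold-down bail of the tilted stand until it stays up by itself, then set the slab down on the blue-grey plate (do not drop it), a long edge facing the front rule, so that it slides fully home into the low corner against both steel rules. Then swing the bail back down, gently, so that its rubber roller rests on the slab, and leave the jar and the spot plate where they are.

Things in the scene. Friction and masses are not known exactly. Their poses are not given: they have to be found in the camera images.
- deck: Tilted plate of the marking-out stand, slippery blue-grey sheet (friction about 0.11: the slab slides down by itself), fixed over a 205 x 175 mm dark base. Origin: the low corner on the plate face, where the rules' inner faces would meet. z out of the face; x uphill from the front rule, rising 20 degrees; y uphill from the side rule, rising 14 degrees. Sheet to x = 166, y = 126 mm.
- front_rule (a point): Middle of the inner top edge of the front steel rule bar, on the robot's side of the blue-grey plate: 12 mm thick, 14 mm high off the plate face, inner face at x = 0 of the deck's frame, running along the deck's y from 6 to 128 mm. Friction about 0.15.
- side_rule (a point): Middle of the inner top edge of the side steel rule bar, on the right (low) side of the blue-grey plate: 12 mm thick, 14 mm high, inner face at y = 0 of the deck's frame, running along the deck's x from 6 to 120 mm. Friction about 0.15.
- home (a point): Point on the plate face where the slab's origin lies when the slab is fully home with its long edge on the front rule: x = 32, y = 50, z = 0 mm of the deck's frame; the slab's x is then along the deck's x, either way round.
- slab: Loose sawn slab of red-brown rock flecked with pale crystals, 64 x 100 x 22 mm, about 0.36 kg, lying flat on the bench. Origin: centre of the underside; x along the 64 mm width, y along the 100 mm length, z up through the 22 mm thickness. Can be gripped across the 64 mm width.
- bail (a joint): Hinge angle of the hold-down bail. 0: down on its stop, roller centre 27 mm off the plate face; about 0.02: resting on the slab, roller centre 30 mm off the face (level with the hinge). It grows as the bail is raised over the uphill side, to the open stop at 2.25. It swings freely and falls by its weight (0.12 kg): let go beyond about 2.1 it stays open on the stop, below about 1.8 it falls shut.
- bail_bar (a point): Centre of the black rubber roller (16 mm thick, 42 mm long) across the free end of the bail, 124 mm from the hinge line, between two steel rods 8 mm thick and 52 mm apart. The roller lies along the deck's y and spins freely on its pin, so it can be pinched across and the bail swung with the fingers kept at one attitude.
- bail_hinge (a point): Centre of the bail's hinge line, which runs along the deck's y: at x = 160, y = 50, z = 30 mm of the deck's frame. Two dark lugs, 75 mm over all, carry it.
- jar_red: Bystander: sample jar with a red lid, 50 mm across, 73 mm high, loose. Origin: centre of the underside.
- spot_plate: Bystander: round white porcelain spot plate, 70 mm across, 9 mm high, loose. Origin: centre of the underside.

How it is judged:
By the outcome, as a careful person would: the job done as asked, in the order asked, and still so for the second after the job is handed in, with the robot touching nothing.
It also fails if it takes over 64 s, if anything falls off the work surface, if the arm or the gripper's body presses on something with over 40 N, if the wrist force passes 120 N, or if a joint passes its speed limit or range.

## Working session

There is one attempt and no reset: what is moved stays moved. The work goes in short steps, Python scripts to look and compute and a tool call to move; the robot and the scene stay as the last step left them, time stands still between calls to the robot, and variables do not carry over. Pictures are saved under pics/ and viewed, at most 10 in all, crops included, and the job is handed in when it is done.

```bash
ls; mkdir -p pics; python3 - <<'E'
from station import arm
import cv2
for n in("scene","side"):
    f=arm.grab_frame(n); cv2.imwrite(f"pics/{n}0.png",cv2.resize(f[:,:,::-1],(800,600),interpolation=cv2.INTER_CUBIC))
    p=arm.camera_params(n); print(n,p['fx'],p['fy'],p['cx'],p['cy'],p['T'].tolist() if hasattr(p['T'],'tolist') else p['T'])
print(arm.camera_params("wrist")); print(arm.hold_point_z,arm.get_state())
E
```

```text
pics
station.py
scene 382.1204059329928 382.1204059329928 269.4700226323613 207.56664386303842 [[-0.7733258803071337, -0.4886270399287625, 0.40399343892896594, 0.2348414169403025], [-0.633974804078137, 0.6025589326862271, -0.48476662471144066, 0.4424420911230043], [-0.00655977448426768, -0.6310042380923369, -0.7757516489626206, 0.7813882089380079], [0.0, 0.0, 0.0, 1.0]]
side 538.408516910763 538.408516910763 283.4280677973809 204.73863804121373 [[-0.9731216715707537, -0.1323852067040923, 0.18843664549459815, 0.3364630986338375], [-0.2301149687173691, 0.5269389605304551, -0.8181579511605859, 1.0251835278278005], [0.009017399378221378, -0.8395293258254879, -0.5432395397865065, 0.8134432342294513], [0.0, 0.0, 0.0, 1.0]]
{'fx': 303.7855039852361, 'fy': 303.7855039852361, 'cx': 279.4023369182835, 'cy': 212.21174543986916, 'hand_eye': array([[-2.66146200e-05, -9.50814573e-01, -3.09760628e-01,
         8.51877205e-02],
       [ 9.99999839e-01, -2.01010939e-04,  5.31085940e-04,
        -1.53592783e-03],
       [-5.67229527e-04, -3.09760564e-01,  9.50814425e-01,
        -1.58363102e-01],
       [ 0.00000000e+00,  0.00000000e+00,  0.00000000e+00,
         1.00000000e+00]])}
0.0188 {'t': 0.1, 'q': array([-8.77888662e-01,  3.59295883e-01,  1.11681120e-02, -3.01793163e-04,
       -1.22411311e+00, -2.88129754e-01]), 'qd': array([ 3.09629447e-05, -6.76733576e-04,  1.13138274e-03,  3.50704680e-04,
       -1.20785348e-03, -5.66215136e-04]), 'joint_efforts': array([-1.50765412e-03, -5.84163094e+01,  2.93750703e+01,  7.01554611e+00,
        1.01432719e-02, -8.13707015e-05]), 'eef_pos': array([ 0.26564599, -0.62005764,  0.22573781]), 'ee_rot': array([ 3.14012702e+00, -1.38493592e-04, -2.73691739e+00]), 'force': array([-0.66258902,  0.83855815, -1.11327087]), 'moment': array([-0.0197971 ,  0.00533049, -0.03964916]), 'gripper_force': 0.0, 'width': 0.0874442567953816}
```
View pics/scene0.png

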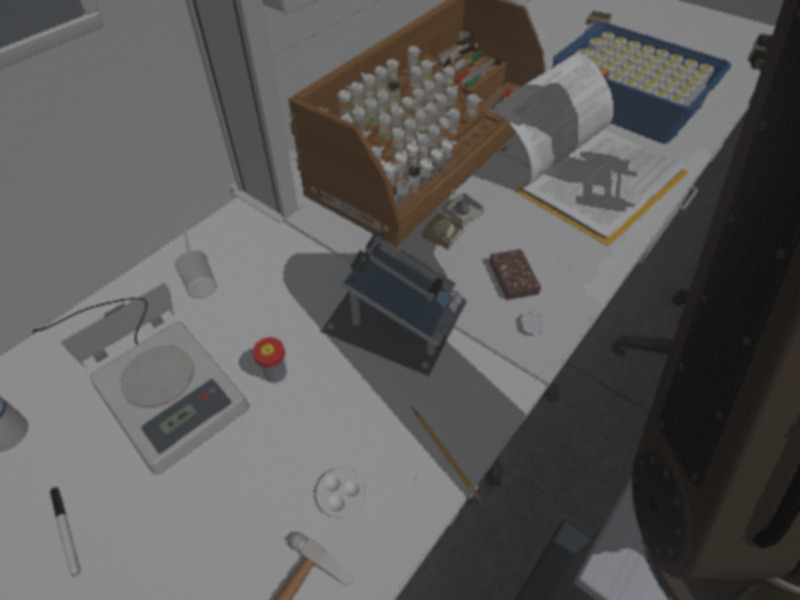

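View pics/side0.png

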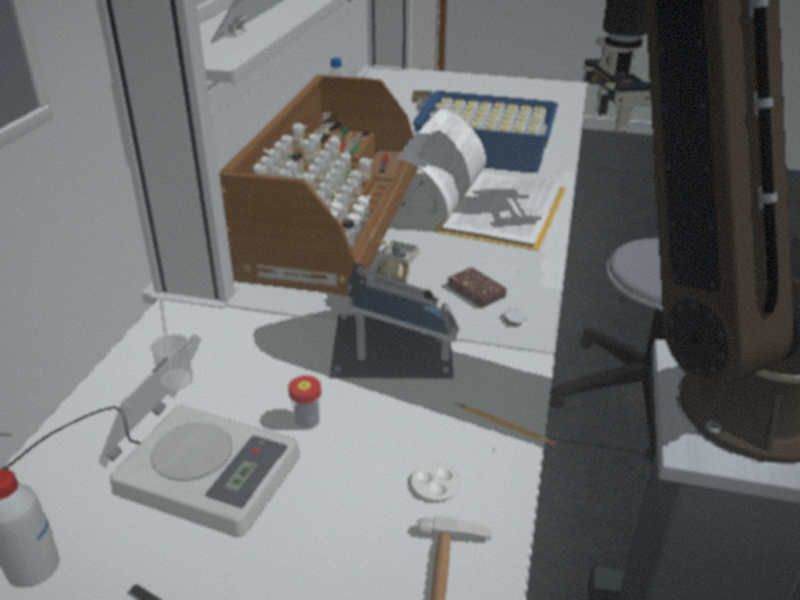

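The scene shows the stand around (400,300) with the bail down, the slab at (515,273), the jar at (268,355) and the spot plate at (340,492). In the side view the stand is at (400,320) and the slab at (476,286). I'll crop in closer next.

```bash
python3 - <<'E'
from station import arm
import cv2
for n,(x,y,w,h,s) in {"scene":(220,160,160,108,5),"side":(225,180,140,90,5.7)}.items():
    f=arm.grab_frame(n)[y:y+h,x:x+w,::-1]
    f=cv2.convertScaleAbs(f,alpha=1.8,beta=10)
    cv2.imwrite(f"pics/{n}1.png",cv2.resize(f,None,fx=s,fy=s,interpolation=cv2.INTER_CUBIC))
E
```

View pics/scene1.png

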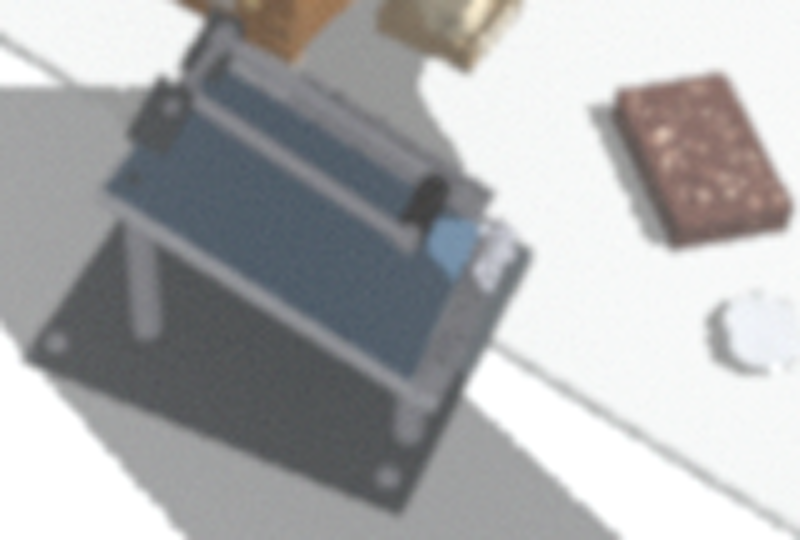

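View pics/side1.png

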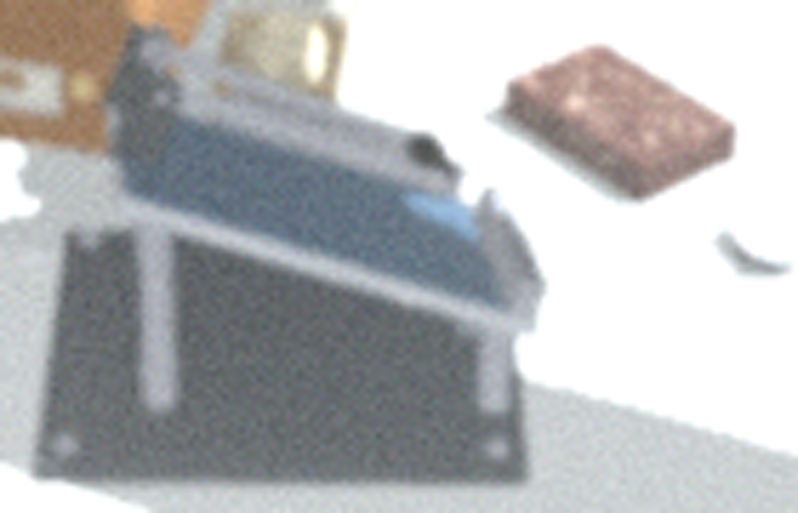

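In the scene crop, the sheet corners are at (105,188) and (413,382), the roller at (425,203), and the slab top corners at (617,90), (722,72), (792,200) and (672,237). In the side crop, the roller is at (430,150), sheet corner B at (505,305), and the base corners at (38,478) and (525,480). Fitting the poses now.

```bash
cat > h.py <<'E'
import numpy as np
from station import arm
from scipy.optimize import least_squares
from scipy.spatial.transform import Rotation as Ro
P={n:arm.camera_params(n) for n in("scene","side","wrist")}
def tool():
    s=arm.get_state(); T=np.eye(4); T[:3,:3]=Ro.from_euler('xyz',s['ee_rot']).as_matrix(); T[:3,3]=s['eef_pos']; return T
def proj(n,X,T=None):
    p=P[n]; T=p['T'] if T is None else T
    c=(np.atleast_2d(X)-T[:3,3])@T[:3,:3]
    return np.c_[p['fx']*c[:,0]/c[:,2]+p['cx'],p['fy']*c[:,1]/c[:,2]+p['cy']]
def ray(n,uv,z,T=None):
    p=P[n]; T=p['T'] if T is None else T
    uv=np.atleast_2d(uv); d=np.c_[(uv[:,0]-p['cx'])/p['fx'],(uv[:,1]-p['cy'])/p['fy'],np.ones(len(uv))]@T[:3,:3].T
    return T[:3,3]+d*((z-T[2,3])/d[:,2])[:,None]
def deckR(yaw):
    a,b=np.radians([20,14]); x=np.array([np.cos(a),0,np.sin(a)])
    y2=np.sin(b); yx=-x[2]*y2/x[0]; y=np.array([yx,np.sqrt(1-yx**2-y2**2),y2])
    return Ro.from_euler('z',yaw).as_matrix()@np.c_[x,y,np.cross(x,y)]
def fit(obs,x0):
    # obs: list (cam,deckpoint mm,uv,weight,T)
    def r(v):
        R=deckR(v[0]); return np.concatenate([w*(proj(n,v[1:]+R@(np.array(p)/1e3),T)[0]-uv) for n,p,uv,w,T in obs])
    s=least_squares(r,x0,loss='soft_l1'); return s.x,r(s.x).reshape(-1,2)
E
python3 - <<'E'
from h import *
S=lambda u,v:((np.array([u,v])+.5)/5-.5+[220,160])
D=lambda u,v:((np.array([u,v])+.5)/5.7-.5+[225,180])
o=[("scene",(166,126,0),S(105,188),1,None),("scene",(0,126,0),S(413,382),1,None),("scene",(36,50,27),S(425,203),1,None),
("scene",(-12,6,14),S(530,250),1,None),("scene",(160,87.5,30),S(170,105),.7,None),
("side",(166,126,0),D(125,195),.7,None),("side",(0,126,0),D(503,305),1,None),("side",(36,50,27),D(430,150),1,None),("side",(0,6,14),D(490,192),1,None)]
v,r=fit(o,[0,.6,-.1,.05]); print(v); print(r.round(1)); 
for z in (0,.006):
  print(ray("scene",[S(25,357),S(402,515)],z).round(4).tolist(), ray("side",[D(38,478),D(525,480),D(70,232)],z).round(4).tolist())
print(ray("scene",[S(617,90),S(722,72),S(792,200),S(672,237)],.022).round(4).tolist())
print(ray("side",[D(512,80),D(600,45),D(732,125),D(640,180)],.022).round(4).tolist())
print("jar",ray("scene",np.array([[268,350]])*.7,.073),"spot",ray("scene",np.array([[340,492]])*.7,.005))
E
```

```text
[ 0.21357547  0.53086461 -0.09973303  0.04188592]
[[-0.1 -1.2]
 [ 0.   0.1]
 [-0.3  1.4]
 [-2.1 -3.6]
 [ 0.6 -0.5]
 [ 0.2 -0.3]
 [ 1.4  1.6]
 [ 0.6  3. ]
 [-0.3 -1.2]]
[[0.6812, 0.0839, 0.0], [0.4798, 0.0382, 0.0]] [[0.6798, 0.0803, 0.0], [0.4823, 0.0326, 0.0], [0.7212, -0.0957, 0.0]]
[[0.6778, 0.0866, 0.006], [0.4779, 0.0413, 0.006]] [[0.6773, 0.0872, 0.006], [0.4812, 0.0399, 0.006], [0.7183, -0.0874, 0.006]]
[[0.5412, -0.2402, 0.022], [0.5037, -0.2881, 0.022], [0.4281, -0.2305, 0.022], [0.4634, -0.1699, 0.022]]
[[0.5401, -0.2436, 0.022], [0.5034, -0.2872, 0.022], [0.43, -0.229, 0.022], [0.4658, -0.1708, 0.022]]
jar [[0.6769169  0.19683426 0.073     ]] spot [[0.46183255 0.27432928 0.005     ]]
```

```bash
cat >> h.py <<'E'
V0=np.array([.2136,.5309,-.0997,.0419])
def dp(p,v=V0): return np.array(v[1:])+deckR(v[0])@(np.array(p)/1e3)
def rel(target,yaw,T=None):
    "shift and turn in present tool axes"
    T=tool() if T is None else T
    y0=np.arctan2(T[1,0],T[0,0]); d=(np.array(target)-T[:3,3])@T[:3,:3]
    return d.round(4), round(float(-((yaw-y0+np.pi)%(2*np.pi)-np.pi)),4)
def tri(uvs):
    f=lambda X:np.concatenate([proj(n,X)[0]-np.array(uv) for n,uv in uvs])
    s=least_squares(f,[.7,-.1,.1]); return s.x.round(3),round(s.cost,1)
E
python3 - <<'E'
from h import *
k=.7
for a,b in [((292,100),(222,172)),((350,127),(300,168)),((395,238),(352,290))]:
    print(tri([("scene",np.array(a)*k),("side",np.array(b)*k)]))
R=deckR(V0[0]); print("decky az",np.arctan2(R[1,1],R[0,1])); hy=np.arctan2(R[1,1],R[0,1])+np.pi
print("roller",dp((36,50,27)),"open",dp((160+78,50,30+96)),"hinge",dp((160,50,30)))
print(rel(dp((36,50,27))+[0,0,.16],np.arctan2(R[1,1],R[0,1])-np.pi))
print("obst",ray("scene",np.array([[610,185],[605,240],[520,190]])*k,0))
E
```

```text
(array([ 0.949, -0.153,  0.235]), np.float64(0.9))
(array([ 0.784, -0.127,  0.266]), np.float64(12.8))
(array([ 0.716, -0.168,  0.01 ]), np.float64(0.0))
decky az 1.8752693167835783
roller [ 0.54216888 -0.05493028  0.0908253 ] open [ 0.70110072 -0.04653659  0.24980711] hinge [ 0.65523749 -0.031195    0.13595985]
(array([-0.4767,  0.4107, -0.0245]), -1.4705)
obst [[ 0.45740987 -0.60322127  0.        ]
 [ 0.39139797 -0.4371877   0.        ]
 [ 0.60274249 -0.46428415  0.        ]]
```

The manual's scale: shifts go in units of 50 mm. Converting my numbers, -0.06 m is -1.2, 0.05 m is 1.

Call:
{"fn": "nudge_tcp", "kwargs": {"increments": "0.026 -0.6 0.4 -0.6 -0.12;0.026 -1.2 1 -0.8 -0.24;0.026 -9.54 8.22 -0.49 -1.47;0.026 -9.54 8.22 -0.49 -1.47;0.026 -9.54 8.22 -0.49 -1.47;0.026 -9.54 8.22 -0.49 -1.47;0.026 -9.54 8.22 -0.49 -1.47;0.026 -9.54 8.22 -0.49 -1.47;0.026 -9.54 8.22 -0.49 -1.47;0.026 -9.54 8.22 -0.49 -1.47;0.026 -9.54 8.22 -0.49 -1.47;0.026 -9.54 8.22 -0.49 -1.47;0.026 -9.54 8.22 -0.49 -1.47;0.026 -9.54 8.22 -0.49 -1.47;0.026 -9.54 8.22 -0.49 -1.47;0.026 -9.54 8.22 -0.49 -1.47;0.026 -9.54 8.22 -0.49 -1.47;0.026 -9.54 8.22 -0.49 -1.47;0.026 -9.54 8.22 -0.49 -1.47", "squeeze": 15}}

```text
t: 1.78
eef_pos: [0.542, -0.0551, 0.2509]
ee_rot: [3.141, 0.0, -1.267]
force: [0.4, 0.6, 0.4]
width: 0.0259
gripper_force: 0.0
```

```bash
python3 - <<'E'
from h import *
import cv2
T=tool(); f=arm.grab_frame("wrist"); np.save("w1.npy",T)
cv2.imwrite("pics/w1.png",cv2.resize(cv2.convertScaleAbs(f[:,:,::-1],alpha=1.4),(800,600),interpolation=cv2.INTER_CUBIC))
E
```

```text
(no output)
```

View pics/w1.png

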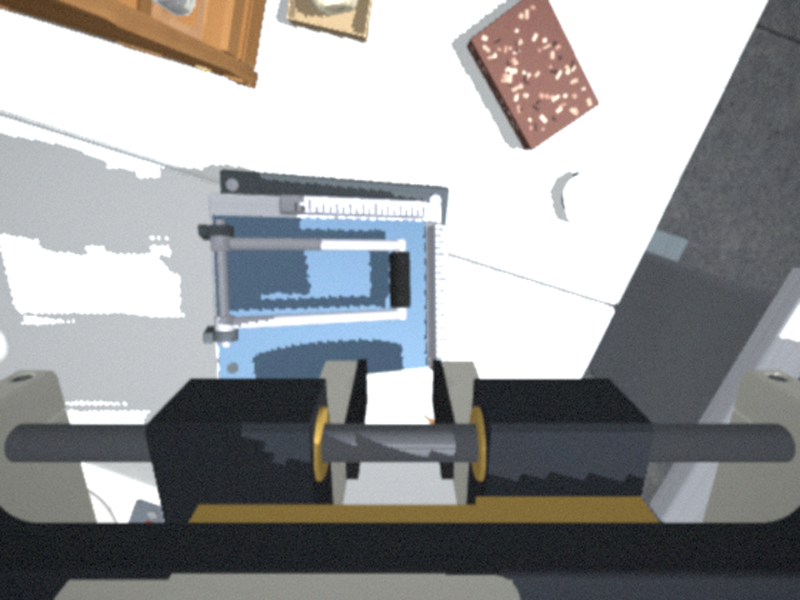

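The wrist view shows the roller at (400,279), the rods from (222,244)/(226,320) to (403,245)/(404,313), and the front rule at x≈428–442. The slab corners are near (470,44), (546,0), (597,102) and (531,148). The fingertips look about 17 mm thick.

```bash
python3 - <<'E'
from h import *
T=np.load("w1.npy")@P["wrist"]["hand_eye"]
W=lambda u,v:(np.array([u,v])+.5)*.7-.5
S=lambda u,v:((np.array([u,v])+.5)/5-.5+[220,160])
D=lambda u,v:((np.array([u,v])+.5)/5.7-.5+[225,180])
wr=[("wrist",p,W(*uv),1.5,T) for p,uv in [((36,50,27),(400,279)),((160,24,30),(222,244)),((160,76,30),(226,320)),((36,24,27),(403,245)),((36,76,27),(404,313))]]
o=[("scene",(166,126,0),S(105,188),1,None),("scene",(0,126,0),S(413,382),1,None),("scene",(36,50,27),S(425,203),1,None),("scene",(160,87.5,30),S(170,105),.7,None),
("side",(166,126,0),D(125,195),.7,None),("side",(0,126,0),D(503,305),1,None),("side",(36,50,27),D(430,150),1,None),("side",(0,6,14),D(490,192),1,None)]
for obs in (wr,wr+o):
    v,r=fit(obs,V0); print(v.round(4)); print(r.round(1).tolist())
# check: project rule corners in 800 px
pts=[(0,6,14),(-12,6,14),(120,0,14),(120,-12,14),(0,50,14),(-12,50,14),(6,0,14)]
print([((proj("wrist",dp(p,v),T)[0]+.5)/.7).round().tolist() for p in pts])
sl=ray("wrist",[W(470,44),W(546,-1),W(597,102),W(531,148)],.022,T); print(sl.round(4))
E
```

```text
[ 0.2298  0.5295 -0.1031  0.0448]
[[2.3, 0.1], [0.5, -1.6], [0.1, 3.3], [-1.4, -0.8], [-1.3, 0.5]]
[ 0.2255  0.5304 -0.1017  0.0415]
[[0.3, 0.2], [0.5, -1.8], [-0.2, 2.2], [-3.3, -0.3], [-3.5, 0.3], [0.8, -0.8], [1.3, -0.1], [0.5, 1.2], [1.1, -0.2], [0.9, -0.3], [2.3, 1.3], [1.1, 2.8], [-0.0, -1.5]]
[[436.0, 224.0], [449.0, 225.0], [283.0, 211.0], [282.0, 194.0], [436.0, 279.0], [450.0, 279.0], [429.0, 216.0]]
[[ 0.5404 -0.2379  0.022 ]
 [ 0.4956 -0.2837  0.022 ]
 [ 0.4271 -0.2299  0.022 ]
 [ 0.4647 -0.181   0.022 ]]
```

```bash
sed -i 's/^V0=.*/V0=np.array([.2255,.5304,-.1017,.0415])/' h.py
cat >> h.py <<'E'
def bail(phi): a=phi-.0242; return dp((160-124*np.cos(a),50,30+124*np.sin(a)))
E
python3 - <<'E'
from h import *
T=tool(); print(rel(bail(0)-[0,0,.010],-1.255))
T[:3,3]=bail(0)
for p in np.linspace(0,2.2,15)[1:]: print(round(p,3),rel(bail(p),-1.267,T)[0].round(3).tolist(),bail(p).round(3))
E
```

```text
(array([0.001 , 0.0011, 0.1706]), -0.0125)
0.157 [0.005, 0.006, -0.018] [ 0.537 -0.063  0.108]
0.314 [0.009, 0.009, -0.037] [ 0.536 -0.068  0.127]
0.471 [0.014, 0.008, -0.056] [ 0.537 -0.073  0.146]
0.629 [0.019, 0.005, -0.074] [ 0.542 -0.076  0.165]
0.786 [0.023, -0.001, -0.092] [ 0.549 -0.078  0.183]
0.943 [0.027, -0.01, -0.109] [ 0.559 -0.08   0.199]
1.1 [0.031, -0.022, -0.124] [ 0.571 -0.08   0.214]
1.257 [0.034, -0.036, -0.137] [ 0.585 -0.078  0.228]
1.414 [0.036, -0.052, -0.148] [ 0.601 -0.076  0.239]
1.571 [0.038, -0.069, -0.157] [ 0.618 -0.073  0.247]
1.729 [0.039, -0.088, -0.162] [ 0.637 -0.068  0.253]
1.886 [0.04, -0.107, -0.165] [ 0.655 -0.063  0.256]
2.043 [0.04, -0.126, -0.165] [ 0.674 -0.057  0.255]
2.2 [0.038, -0.146, -0.162] [ 0.692 -0.05   0.252]
```

Converted, 0.17 m is 3.4, 0.15 m is 3.

Call:
{"fn": "nudge_tcp", "kwargs": {"increments": "0.028 0.02 0.02 0.8 -0.012;0.028 0.02 0.02 1.6 -0.012;0.028 0.02 0.02 2.2 -0.012;0.028 0.02 0.02 2.6 -0.012;0.028 0.02 0.02 3 -0.012;0.028 0.02 0.02 3.2 -0.012;0.028 0.02 0.02 3.4 -0.012;0.028 0.02 0.02 3.4 -0.012;0.028 0.02 0.02 3.4 -0.012", "squeeze": 10}}

```text
t: 2.58
eef_pos: [0.542, -0.0565, 0.0815]
ee_rot: [-3.141, -0.0, -1.255]
force: [0.5, -0.1, 0.4]
width: 0.0281
gripper_force: 0.0
```

Call:
{"fn": "nudge_tcp", "kwargs": {"increments": "0.010 0 0 0 0;0.010 0 0 0 0;0.010 0 0 0 0;0.010 0 0 0 0;0.010 0 0 0 0", "squeeze": 10}}

```text
t: 3.0
eef_pos: [0.5423, -0.056, 0.082]
ee_rot: [-3.14, -0.0, -1.254]
force: [-1.4, 0.2, 6.0]
width: 0.0158
gripper_force: 10.0
```

Call:
{"fn": "nudge_tcp", "kwargs": {"increments": "0.010 0.04 0.06 -0.18 0;0.010 0.1 0.12 -0.36 0;0.010 0.18 0.18 -0.74 0;0.010 0.28 0.16 -1.12 0", "squeeze": 12}}

```text
t: 3.33
eef_pos: [0.5385, -0.0721, 0.1385]
ee_rot: [-3.141, -0.0, -1.254]
force: [5.5, 1.2, -1.9]
width: 0.0152
gripper_force: 12.0
```

```bash
python3 - <<'E'
from h import *
T=tool(); T[:3,3]=bail(.471)
for p in np.linspace(0.471,2.2,12)[1:]: print(round(p,3),rel(bail(p),-1.267,T)[0].round(3).tolist())
E
```

```text
0.628 [0.005, -0.003, -0.019]
0.785 [0.009, -0.009, -0.036]
0.943 [0.013, -0.018, -0.053]
1.1 [0.017, -0.03, -0.068]
1.257 [0.02, -0.044, -0.082]
1.414 [0.023, -0.06, -0.093]
1.571 [0.025, -0.077, -0.101]
1.728 [0.027, -0.096, -0.107]
1.886 [0.027, -0.115, -0.11]
2.043 [0.027, -0.134, -0.109]
2.2 [0.026, -0.154, -0.106]
```

Converted, -0.093 m is -1.86, -0.082 m is -1.64.

Call:
{"fn": "nudge_tcp", "kwargs": {"increments": "0.010 0.1 -0.06 -0.38 0;0.010 0.18 -0.18 -0.72 0;0.010 0.26 -0.36 -1.06 0;0.010 0.34 -0.6 -1.36 0;0.010 0.4 -0.88 -1.64 0;0.010 0.46 -1.2 -1.86 0", "squeeze": 12}}

```text
t: 3.83
eef_pos: [0.6033, -0.0751, 0.2316]
ee_rot: [-3.139, 0.001, -1.255]
force: [4.9, 2.7, -10.7]
width: 0.0156
gripper_force: 12.0
```

Call:
{"fn": "nudge_tcp", "kwargs": {"increments": "0.010 0.04 -0.34 -0.16 0;0.010 0.08 -0.72 -0.28 0;0.010 0.08 -1.1 -0.34 0;0.010 0.08 -1.48 -0.32 0;0.010 0.06 -1.84 -0.26 0;0.010 0.06 -1.84 -0.26 0", "squeeze": 12}}

```text
t: 4.33
eef_pos: [0.6937, -0.0485, 0.2436]
ee_rot: [-3.14, -0.001, -1.254]
force: [0.2, 2.6, 3.9]
width: 0.0156
gripper_force: 12.0
```

```bash
python3 - <<'E'
from h import *
import cv2
T=tool(); np.save("w2.npy",T); print(T[:3,3]+[0,0,.01]-bail(2.18), arm.get_state()['joint_efforts'].round(1))
f=arm.grab_frame("side")[100:260,180:390,::-1]
cv2.imwrite("pics/s2.png",cv2.resize(cv2.convertScaleAbs(f,alpha=1.7),None,fx=3.7,fy=3.7,interpolation=cv2.INTER_CUBIC))
E
```

```text
[0.00440191 0.00245468 0.00076894] [ -1.8 -55.2  26.8   6.6  -0.8  -0.1]
```

View pics/s2.png

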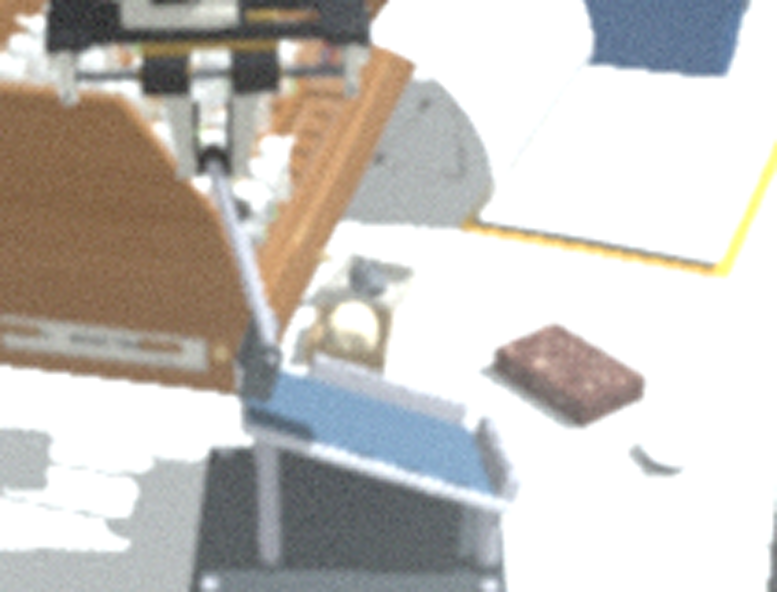

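The bail is up and pinched at (212,160) in this crop, near the open stop. I'll nudge it to the stop, open, lift and check.

Converted, -0.06 m is -1.2, -0.02 m is -0.4.

Call:
{"fn": "nudge_tcp", "kwargs": {"increments": "0.010 -0.02 -0.06 0.04 0;0.010 -0.02 -0.06 0.04 0;0.018 -0.02 -0.06 0.04 0;0.024 -0.02 -0.06 0.04 0;0.030 -0.02 -0.06 0.04 0;0.030 -0.02 -0.06 0.04 0;0.032 -0.02 -0.06 -0.4 0;0.032 -0.02 -0.06 -1.2 0", "squeeze": 12}}

```text
t: 5.05
eef_pos: [0.6908, -0.0473, 0.2979]
ee_rot: [3.131, 0.003, -1.255]
force: [1.3, 0.9, 0.4]
width: 0.0318
gripper_force: 0.0
```

```bash
python3 - <<'E'
from h import *
import cv2
f=arm.grab_frame("side")[100:260,180:390,::-1]
cv2.imwrite("pics/s3.png",cv2.resize(cv2.convertScaleAbs(f,alpha=1.7),None,fx=3,fy=3,interpolation=cv2.INTER_CUBIC))
c=np.array([.4843,-.2330,.15])
print(rel(c,0))
for a in (-1.255,): print(tool()[:3,3])
T=np.load("w1.npy")@P["wrist"]["hand_eye"]
E
```

```text
(array([0.1094, 0.2582, 0.1602]), -1.2543)
[ 0.69474926 -0.048384    0.31099362]
```

View pics/s3.png

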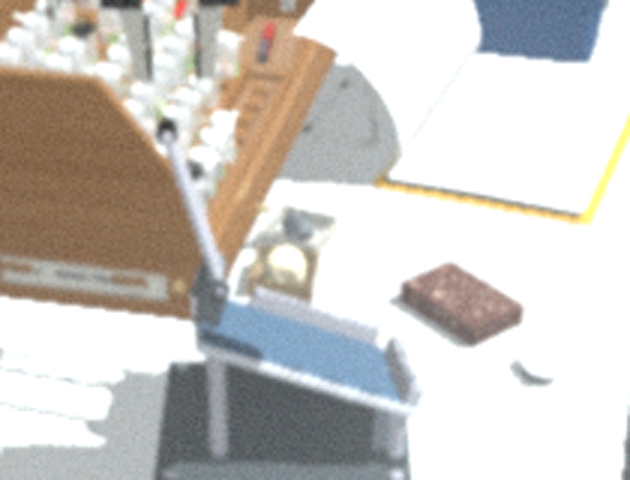

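The bail stays open by itself, with the roller at (167,130) and the fingers clear above. Next, hover by the slab.

```bash
python3 - <<'E'
from h import *
print(rel([.437,-.195,.18],-.684))
E
```

```text
(array([0.0587, 0.2912, 0.1299]), -0.5703)
```

The manual's scale: shifts go in units of 50 mm. Converting my numbers, 0.291 m is 5.82, 0.28 m is 5.6.

Call:
{"fn": "nudge_tcp", "kwargs": {"increments": "0.086 0.4 0.8 0 -0.1;0.086 0.6 1.6 0 -0.2;0.086 0.8 2.4 0 -0.3;0.086 1 3.2 0.2 -0.4;0.086 1.1 3.9 0.6 -0.5;0.086 1.18 4.6 1 -0.57;0.086 1.18 5.2 1.6 -0.57;0.086 1.18 5.6 2.2 -0.57;0.086 1.18 5.82 2.6 -0.57;0.086 1.18 5.82 2.6 -0.57;0.086 1.18 5.82 2.6 -0.57"}}

```text
t: 6.02
eef_pos: [0.4347, -0.1943, 0.1731]
ee_rot: [3.141, 0.001, -0.685]
force: [0.8, -0.1, 1.2]
width: 0.0857
gripper_force: 0.0
```

```bash
python3 - <<'E'
from h import *
import cv2
T=tool(); f=arm.grab_frame("wrist"); np.save("w3.npy",T)
h=cv2.cvtColor(f,cv2.COLOR_RGB2HSV); f=f.astype(int)
m=((f[:,:,0]-f[:,:,2]>12)&(f[:,:,0]<170)).astype(np.uint8)
m=cv2.morphologyEx(m,cv2.MORPH_CLOSE,np.ones((9,9)));m=cv2.morphologyEx(m,cv2.MORPH_OPEN,np.ones((9,9)))
cs=cv2.findContours(m,0,2)[0]; 
c=[cv2.minAreaRect(x) for x in cs if cv2.contourArea(x)>1500]; print(c)
vis=f.astype(np.uint8)[:,:,::-1].copy(); cv2.drawContours(vis,cs,-1,(0,255,0),1)
cv2.imwrite("pics/w3.png",cv2.resize(vis,(700,525)))
E
```

```text
[((404.0, 356.5), (19.0, 310.0), 90.0), ((278.5, 133.5), (103.0, 65.0), 90.0)]
```

View pics/w3.png

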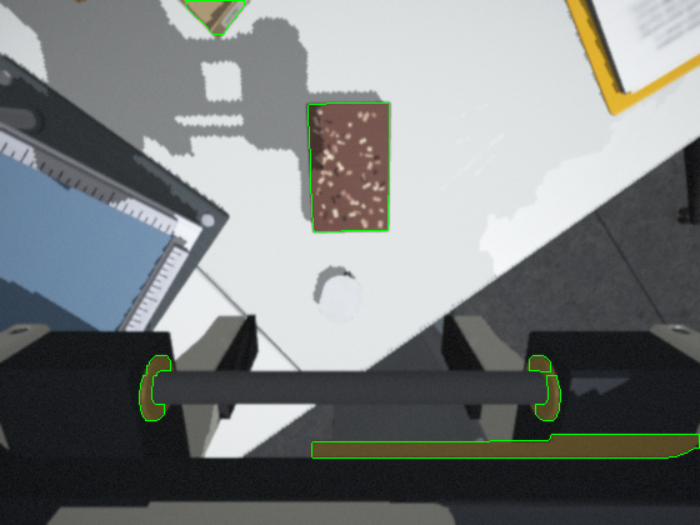

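The slab is outlined cleanly, with corners (307,103), (389,102), (388,230) and (313,231) at 700-px scale. It is nearly square to the tool.

```bash
python3 - <<'E'
from h import *
T0=np.load("w3.npy"); T=T0@P["wrist"]["hand_eye"]
c=ray("wrist",np.array([(307,103),(389,102),(388.5,230),(313,231)])*.8,.022,T); print(c.round(4))
m=c.mean(0); e=c[[0,1]].mean(0)-c[[2,3]].mean(0); l=np.linalg.norm(e); w=np.linalg.norm(c[[1,2]].mean(0)-c[[0,3]].mean(0)); e2=c[1]-c[0];e3=c[2]-c[3];e4=c[1]-c[2];e5=c[0]-c[3]
az=lambda d:np.arctan2(d[1],d[0])
print(m,l,w,az(e),az(e2)-np.pi/2,az(e3)-np.pi/2,az(e4),az(e5))
for y in (az(e),): print(rel([m[0],m[1],.013],y))
E
```

```text
[[ 0.5413 -0.2422  0.022 ]
 [ 0.5028 -0.2903  0.022 ]
 [ 0.425  -0.2303  0.022 ]
 [ 0.4641 -0.1811  0.022 ]]
[ 0.48328995 -0.23598794  0.022     ] 0.09835340818873664 0.062259600125212484 -0.6630435416809074 -3.815517737869725 -3.813615996797036 -0.6569018765934241 -0.6691785653868558
(array([0.0626, 0.0027, 0.1612]), -0.0215)
```

Call:
{"fn": "nudge_tcp", "kwargs": {"increments": "0.086 0.8 0.06 0.4 -0.017;0.086 1.26 0.06 1 -0.017;0.086 1.26 0.06 1.8 -0.017;0.086 1.26 0.06 2.4 -0.017;0.086 1.26 0.06 2.8 -0.017;0.086 1.26 0.06 3 -0.017;0.086 1.26 0.06 3.1 -0.017;0.086 1.26 0.06 3.1 -0.017;0.086 1.26 0.06 3.1 -0.017", "squeeze": 20}}

```text
t: 6.82
eef_pos: [0.4839, -0.2362, 0.0195]
ee_rot: [-3.141, -0.002, -0.667]
force: [1.2, 0.7, 0.2]
width: 0.086
gripper_force: 0.0
```

```bash
python3 - <<'E'
from h import *
print(rel([.4833,-.236,.012],-.668))
E
```

```text
(array([-0.0006,  0.0002,  0.0075]), 0.0011)
```

Converted, 0.005 m is 0.1, 0.0075 m is 0.15.

Call:
{"fn": "nudge_tcp", "kwargs": {"increments": "0.086 -0.012 0 0.1 0.001;0.086 -0.012 0 0.15 0.001;0.06 -0.012 0 0.15 0.001;0.06 -0.012 0 0.15 0.001;0.06 -0.012 0 0.15 0.001;0.06 -0.012 0 0.15 0.001;0.06 -0.012 0 0.15 0.001", "squeeze": 20}}

```text
t: 7.4
eef_pos: [0.4821, -0.2358, 0.0109]
ee_rot: [-3.141, -0.001, -0.669]
force: [-0.2, 1.6, 1.6]
width: 0.0641
gripper_force: 20.0
```

Call:
{"fn": "nudge_tcp", "kwargs": {"increments": "0.058 0 0 -0.2 0;0.058 0 0 -0.6 0;0.058 0 0 -1.2 0;0.058 0 0 -2 0;0.058 0 0 -2.8 0;0.058 0 0 -3.4 0;0.058 0 0 -3.4 0", "squeeze": 20}}

```text
t: 7.98
eef_pos: [0.4848, -0.2368, 0.1881]
ee_rot: [-3.137, -0.01, -0.668]
force: [1.3, -0.2, -3.4]
width: 0.0637
gripper_force: 20.0
```

```bash
cat >> h.py <<'E'
YW=-1.255
def place(x,y,c):
    hd=np.array([np.sin(YW),-np.cos(YW),0])  # tool y = downhill
    return dp((x,y,0))+.032*hd+[0,0,c]
E
python3 - <<'E'
from h import *
print(place(80,60,.012),rel(place(80,60,.042),YW))
E
```

```text
[ 0.55514177 -0.0395012   0.09537693] (array([-0.0676, -0.1982,  0.0629]), 0.5871)
```

Call:
{"fn": "nudge_tcp", "kwargs": {"increments": "0.058 -0.2 -0.4 0 0.06;0.058 -0.4 -1 0 0.15;0.058 -0.6 -1.7 0 0.25;0.058 -0.8 -2.4 0 0.35;0.058 -1.1 -3.1 0 0.45;0.058 -1.352 -3.7 0 0.55;0.058 -1.352 -3.96 0.2 0.587;0.058 -1.352 -3.96 0.6 0.587;0.058 -1.352 -3.96 1 0.587;0.058 -1.352 -3.96 1.26 0.587;0.058 -1.352 -3.96 1.26 0.587;0.058 -1.352 -3.96 1.26 0.587", "squeeze": 20}}

```text
t: 8.98
eef_pos: [0.5506, -0.0387, 0.117]
ee_rot: [3.139, 0.0, -1.256]
force: [1.3, 0.5, -1.6]
width: 0.0637
gripper_force: 20.0
```

```bash
python3 - <<'E'
from h import *
import cv2
print(rel(place(80,60,.012),YW))
f=arm.grab_frame("side")[140:270,200:390,::-1]
cv2.imwrite("pics/s4.png",cv2.resize(cv2.convertScaleAbs(f,alpha=1.7),None,fx=4,fy=4,interpolation=cv2.INTER_CUBIC))
E
```

```text
(array([ 0.0022, -0.0041,  0.0216]), -0.0007)
```

View pics/s4.png

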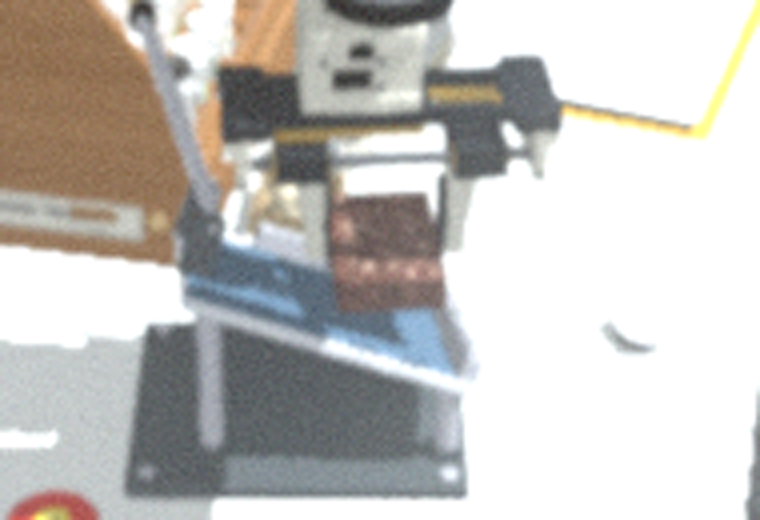

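The slab is held level over the plate at (388,250). I'll lower it in small checked steps.

Converted, 0.006 m is 0.12, -0.003 m is -0.06.

Call:
{"fn": "nudge_tcp", "kwargs": {"increments": "0.058 0.04 -0.06 0.06 0;0.058 0.04 -0.06 0.12 0;0.058 0.04 -0.06 0.12 0", "squeeze": 12}}

```text
t: 9.28
eef_pos: [0.5551, -0.0396, 0.1116]
ee_rot: [-3.141, 0.0, -1.256]
force: [-0.1, 0.9, -2.5]
width: 0.0638
gripper_force: 12.0
```

Call:
{"fn": "nudge_tcp", "kwargs": {"increments": "0.058 0 0 0.04 0;0.058 0 0 0.08 0;0.058 0 0 0.08 0", "squeeze": 12}}

```text
t: 9.53
eef_pos: [0.5547, -0.0395, 0.1072]
ee_rot: [3.141, 0.0, -1.256]
force: [0.1, -0.9, -2.2]
width: 0.0639
gripper_force: 12.0
```

Call:
{"fn": "nudge_tcp", "kwargs": {"increments": "0.058 0 0 0.04 0;0.058 0 0 0.08 0;0.058 0 0 0.08 0", "squeeze": 12}}

```text
t: 9.78
eef_pos: [0.5549, -0.0396, 0.1034]
ee_rot: [3.141, -0.0, -1.256]
force: [-0.6, -0.2, -0.3]
width: 0.0639
gripper_force: 12.0
```

Converted, 0.003 m is 0.06, 0.002 m is 0.04.

Call:
{"fn": "nudge_tcp", "kwargs": {"increments": "0.058 0 0 0.02 0;0.058 0 0 0.04 0;0.058 0 0 0.06 0;0.058 0 0 0.06 0", "squeeze": 10}}

```text
t: 10.12
eef_pos: [0.5549, -0.0395, 0.1004]
ee_rot: [3.141, 0.0, -1.256]
force: [-0.2, -0.4, -2.0]
width: 0.0638
gripper_force: 10.0
```

Call:
{"fn": "nudge_tcp", "kwargs": {"increments": "0.058 0 0 0.02 0;0.058 0 0 0.04 0;0.058 0 0 0.06 0;0.058 0 0 0.06 0", "squeeze": 10}}

```text
t: 10.45
eef_pos: [0.5549, -0.0394, 0.0973]
ee_rot: [3.141, 0.0, -1.256]
force: [-0.8, -0.9, -0.5]
width: 0.0643
gripper_force: 10.0
```

```bash
python3 - <<'E'
from h import *
import cv2
f=arm.grab_frame("side")[140:270,200:390,::-1]
cv2.imwrite("pics/s5.png",cv2.resize(cv2.convertScaleAbs(f,alpha=1.7),None,fx=4,fy=4,interpolation=cv2.INTER_CUBIC))
E
```

```text
(no output)
```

View pics/s5.png

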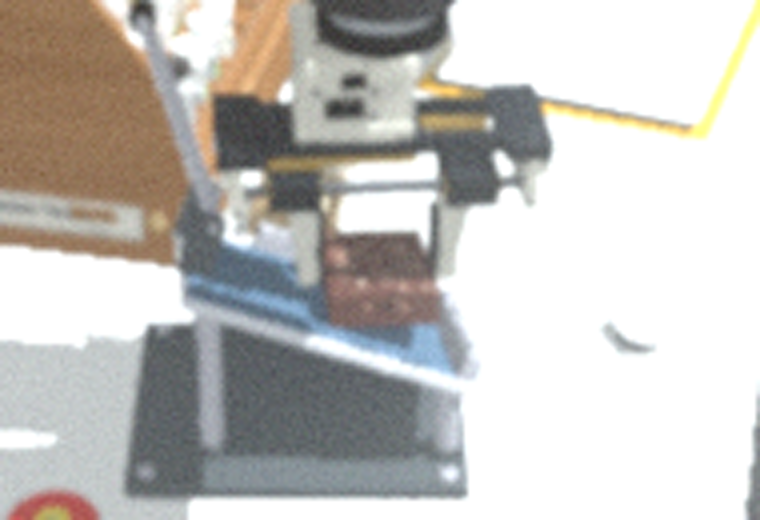

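The near uphill corner (325,320) is touching and the slab is starting to pivot. I'll keep pressing down carefully.

Converted, 0.002 m is 0.04, 0.001 m is 0.02.

Call:
{"fn": "nudge_tcp", "kwargs": {"increments": "0.058 0 0 0.02 0;0.058 0 0 0.04 0;0.058 0 0 0.04 0", "squeeze": 8}}

```text
t: 10.75
eef_pos: [0.5549, -0.0394, 0.0953]
ee_rot: [3.141, 0.0, -1.256]
force: [-0.7, -0.4, -1.7]
width: 0.0638
gripper_force: 8.0
```

Call:
{"fn": "nudge_tcp", "kwargs": {"increments": "0.058 0 0 0.02 0;0.058 0 0 0.04 0;0.058 0 0 0.04 0", "squeeze": 8}}

```text
t: 11.0
eef_pos: [0.5549, -0.0396, 0.0938]
ee_rot: [3.142, -0.0, -1.256]
force: [-1.3, -0.9, 1.8]
width: 0.0637
gripper_force: 8.0
```

Call:
{"fn": "nudge_tcp", "kwargs": {"increments": "0.058 0 0 0.02 0;0.058 0 0 0.04 0;0.058 0 0 0.04 0", "squeeze": 6}}

```text
t: 11.25
eef_pos: [0.5548, -0.0396, 0.0915]
ee_rot: [3.141, -0.0, -1.256]
force: [-3.6, -1.9, 2.5]
width: 0.0645
gripper_force: 6.1
```

Converted, 0.0018 m is 0.036, 0.0016 m is 0.032.

Call:
{"fn": "nudge_tcp", "kwargs": {"increments": "0.0645 0 0 0 0;0.065 0 0.006 0 0;0.0655 0 0.012 0 0;0.066 0 0.016 0 0;0.0665 0 0.02 0 0;0.067 0 0.026 0 0;0.0675 0 0.032 0 0;0.068 0 0.036 0 0;0.068 0 0.036 0 0", "squeeze": 5}}

```text
t: 12.0
eef_pos: [0.5533, -0.04, 0.0916]
ee_rot: [-3.141, 0.0, -1.256]
force: [-0.1, -0.3, -0.0]
width: 0.0678
gripper_force: 0.0
```

```bash
python3 - <<'E'
from h import *
import cv2
f=arm.grab_frame("side")[140:270,200:390,::-1]
cv2.imwrite("pics/s6.png",cv2.resize(cv2.convertScaleAbs(f,alpha=1.7),None,fx=4,fy=4,interpolation=cv2.INTER_CUBIC))
E
```

```text
(no output)
```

View pics/s6.png

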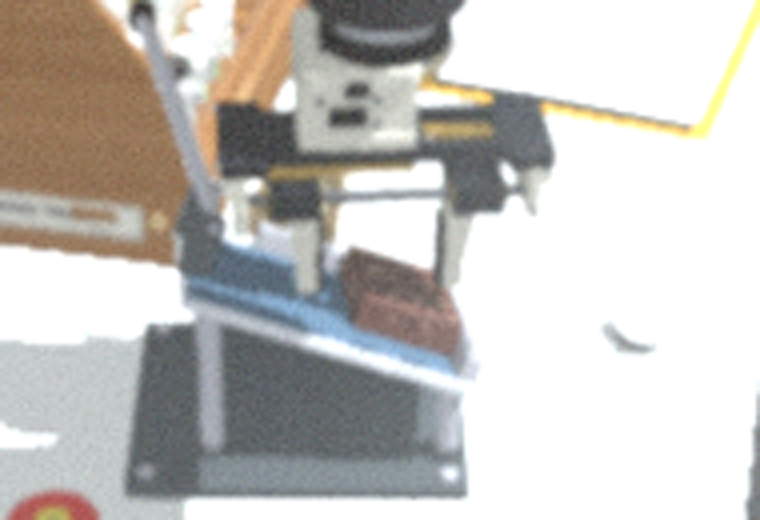

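The slab has slid down against the front rule, at (400,300) in the crop. That was my last picture: I've now viewed 11, one over the limit. From here I'll check with code only. Next I'll lift and measure the slab's seating numerically.

Call:
{"fn": "nudge_tcp", "kwargs": {"increments": "0.070 0 0.02 -0.4 0;0.070 0 0.02 -1.2 0;0.060 -0.2 0.02 -2 0;0.03 -0.6 0.02 -2.8 0;0.03 -0.8 0.02 -3.2 0;0.03 -0.8 0.02 -3.2 0;0.03 -0.8 0.02 -3.2 0"}}

```text
t: 12.63
eef_pos: [0.5405, -0.0015, 0.2535]
ee_rot: [-3.137, 0.0, -1.255]
force: [-0.0, 0.3, -0.3]
width: 0.0423
gripper_force: 0.0
```

```bash
cat > chk.py <<'E'
from h import *
import cv2
def planepts(n,uv,zd,T):
    R=deckR(V0[0]); p=P[n]; uv=np.atleast_2d(uv)
    d=np.c_[(uv[:,0]-p['cx'])/p['fx'],(uv[:,1]-p['cy'])/p['fy'],np.ones(len(uv))]@T[:3,:3].T@R
    o=R.T@(T[:3,3]-V0[1:]); return (o+d*((zd/1e3-o[2])/d[:,2])[:,None])*1e3
def slab(n,T,lo=12,hi=170):
    f=arm.grab_frame(n).astype(int)
    m=((f[:,:,0]-f[:,:,2]>lo)&(f[:,:,0]<hi)).astype(np.uint8)
    m=cv2.morphologyEx(m,cv2.MORPH_CLOSE,np.ones((7,7)));m=cv2.morphologyEx(m,cv2.MORPH_OPEN,np.ones((7,7)))
    for x in cv2.findContours(m,0,2)[0]:
        if cv2.contourArea(x)>300:
            q=cv2.approxPolyDP(x,6,True)[:,0]
            d=planepts(n,q,22,T)
            if abs(d[:,:2].mean(0)-[32,50]).max()<60:
                u=planepts(n,x[:,0],22,T)[:,:2].astype(np.float32)
                print(n,d[:,:2].round(1).tolist(),"rect",cv2.minAreaRect(u))
E
python3 - <<'E'
from chk import *
T=tool()@P["wrist"]["hand_eye"]; slab("wrist",T)
slab("scene",P["scene"]["T"]); slab("side",P["side"]["T"])
E
```

```text
wrist [[65.4, 2.3], [68.9, 98.0], [2.9, 99.3], [1.6, 2.0]] rect ((35.63374710083008, 49.98768615722656), (98.3756332397461, 68.25945281982422), 89.79911804199219)
scene [[63.8, 20.1], [55.3, 119.5], [7.0, 105.6], [13.5, 5.9]] rect ((34.09647750854492, 62.63507843017578), (62.262794494628906, 113.93570709228516), 0.5773724913597107)
side [[61.4, 31.3], [73.2, 147.2], [13.6, 124.0], [10.2, 7.6]] rect ((36.396827697753906, 78.75901794433594), (151.19467163085938, 59.35099792480469), 84.17845153808594)
```

```bash
python3 - <<'E'
from chk import *
T=tool()@P["wrist"]["hand_eye"]; f=arm.grab_frame("wrist")
def prof(pts,lab):
    uv=proj("wrist",np.array([dp(p) for p in pts]),T)
    c=[f[int(round(b)),int(round(a))].tolist() for a,b in uv]; print(lab,uv[0].round(),[(p[:2],k) for p,k in zip(pts,c)])
for y in (30,70): prof([(x,y,14) for x in range(-16,12,2)],f"x@{y}")
prof([(x,40,22) for x in range(56,80,2)],"up")
prof([(30,y,14) for y in range(-16,12,2)],"y@30")
prof([(30,y,22) for y in range(90,110,2)],"yhi")
E
```

```text
x@30 [331. 133.] [((-16, 30), [227, 230, 231]), ((-14, 30), [229, 233, 235]), ((-12, 30), [224, 228, 230]), ((-10, 30), [188, 193, 201]), ((-8, 30), [178, 180, 193]), ((-6, 30), [150, 152, 163]), ((-4, 30), [139, 141, 150]), ((-2, 30), [114, 89, 85]), ((0, 30), [112, 81, 73]), ((2, 30), [113, 82, 73]), ((4, 30), [109, 79, 70]), ((6, 30), [110, 74, 69]), ((8, 30), [114, 82, 73]), ((10, 30), [123, 93, 85])]
x@70 [331. 169.] [((-16, 70), [238, 240, 242]), ((-14, 70), [236, 239, 240]), ((-12, 70), [233, 237, 238]), ((-10, 70), [190, 195, 206]), ((-8, 70), [174, 177, 189]), ((-6, 70), [159, 162, 173]), ((-4, 70), [136, 130, 136]), ((-2, 70), [124, 102, 100]), ((0, 70), [116, 82, 75]), ((2, 70), [117, 86, 79]), ((4, 70), [126, 94, 83]), ((6, 70), [147, 118, 106]), ((8, 70), [159, 130, 118]), ((10, 70), [130, 100, 92])]
up [273. 137.] [((56, 40), [183, 142, 130]), ((58, 40), [170, 131, 119]), ((60, 40), [126, 94, 87]), ((62, 40), [119, 87, 80]), ((64, 40), [106, 73, 68]), ((66, 40), [55, 37, 35]), ((68, 40), [52, 35, 33]), ((70, 40), [55, 45, 43]), ((72, 40), [50, 62, 76]), ((74, 40), [54, 70, 86]), ((76, 40), [65, 84, 101]), ((78, 40), [90, 120, 145])]
y@30 [294.  87.] [((30, -16), [79, 85, 94]), ((30, -14), [80, 89, 96]), ((30, -12), [95, 103, 109]), ((30, -10), [173, 176, 189]), ((30, -8), [177, 181, 192]), ((30, -6), [168, 171, 182]), ((30, -4), [166, 170, 180]), ((30, -2), [138, 132, 138]), ((30, 0), [109, 79, 70]), ((30, 2), [108, 74, 65]), ((30, 4), [109, 77, 69]), ((30, 6), [111, 77, 72]), ((30, 8), [110, 76, 70]), ((30, 10), [113, 78, 72])]
yhi [296. 187.] [((30, 90), [120, 87, 78]), ((30, 92), [120, 86, 80]), ((30, 94), [121, 85, 80]), ((30, 96), [121, 89, 81]), ((30, 98), [123, 91, 83]), ((30, 100), [106, 102, 115]), ((30, 102), [104, 132, 161]), ((30, 104), [104, 133, 161]), ((30, 106), [107, 136, 164]), ((30, 108), [105, 134, 163])]
```

The seating checks out: low edge at the rule, uphill edge at x≈64–65, far end at y≈100. Now the bail.

```bash
python3 - <<'E'
from h import *
print(bail(2.25)); print(rel(bail(2.25)+[0,0,.04],YW), rel(bail(2.25)-[0,0,.004],YW))
E
```

```text
[ 0.6970809  -0.04779203  0.25068705]
(array([ 0.0917, -0.136 , -0.0407]), -0.0012) (array([ 0.0917, -0.1361,  0.0033]), -0.0012)
```

Call:
{"fn": "nudge_tcp", "kwargs": {"increments": "0.03 0.2 -0.1 -0.7 0;0.03 0.6 -0.5 -1.1 0;0.03 1 -1.1 -1.1 0;0.03 1.4 -1.7 -1.1 0;0.03 1.7 -2.3 -1.1 0;0.03 1.834 -2.72 -1 0;0.03 1.834 -2.72 -0.8 0;0.03 1.834 -2.72 -0.8 0;0.03 1.834 -2.72 -0.4 0;0.03 1.834 -2.72 -0.2 0;0.03 1.834 -2.72 0 0;0.03 1.834 -2.72 0.06 0;0.03 1.834 -2.72 0.06 0", "squeeze": 15}}

```text
t: 13.92
eef_pos: [0.6969, -0.0473, 0.2479]
ee_rot: [3.14, 0.0, -1.256]
force: [-0.0, -1.0, 0.2]
width: 0.0301
gripper_force: 0.0
```

```bash
python3 - <<'E'
from h import *
print(rel(bail(2.25)-[0,0,.004],YW))
E
```

```text
(array([ 0.0005, -0.0001,  0.0012]), -0.0007)
```

Close on the roller, then print the closing arc.

Call:
{"fn": "nudge_tcp", "kwargs": {"increments": "0.010 0 0 0.04 0;0.010 0 0 0.04 0;0.010 0 0 0.04 0;0.010 0 0 0.04 0;0.010 0 0 0.04 0", "squeeze": 15}}

```text
t: 14.33
eef_pos: [0.698, -0.0472, 0.2473]
ee_rot: [-3.14, -0.0, -1.256]
force: [0.5, 0.9, 0.9]
width: 0.0156
gripper_force: 15.0
```

```bash
python3 - <<'E'
from h import *
T=tool(); p0=2.25; T[:3,3]=bail(p0)
for p in np.r_[np.linspace(2.25,.25,15)[1:]]: print(round(p,3),rel(bail(p),YW,T)[0].round(4).tolist())
E
```

```text
2.107 [0.001, 0.0173, -0.0038]
1.964 [0.0013, 0.0349, -0.0052]
1.821 [0.0011, 0.0526, -0.0042]
1.679 [0.0002, 0.0699, -0.0007]
1.536 [-0.0012, 0.0865, 0.0051]
1.393 [-0.0032, 0.1022, 0.0132]
1.25 [-0.0057, 0.1164, 0.0234]
1.107 [-0.0087, 0.1291, 0.0354]
0.964 [-0.0121, 0.1398, 0.049]
0.821 [-0.0158, 0.1485, 0.064]
0.679 [-0.0198, 0.1548, 0.08]
0.536 [-0.024, 0.1588, 0.0968]
0.393 [-0.0283, 0.1602, 0.1139]
0.25 [-0.0326, 0.1591, 0.131]
```

Converted, 0.1398 m is 2.796, 0.1291 m is 2.582.

Call:
{"fn": "nudge_tcp", "kwargs": {"increments": "0.010 0.01 0.17 -0.04 0;0.010 0.02 0.346 -0.076 0;0.010 0.026 0.698 -0.104 0;0.010 0.022 1.052 -0.084 0;0.010 0.004 1.398 -0.014 0;0.010 -0.024 1.73 0.102 0;0.010 -0.064 2.044 0.264 0;0.010 -0.114 2.328 0.468 0;0.010 -0.174 2.582 0.708 0;0.010 -0.242 2.796 0.98 0;0.010 -0.242 2.796 0.98 0", "squeeze": 15}}

```text
t: 15.25
eef_pos: [0.5594, -0.0793, 0.1952]
ee_rot: [-3.141, 0.001, -1.257]
force: [6.8, -1.5, -5.9]
width: 0.0153
gripper_force: 15.0
```

```bash
python3 - <<'E'
from h import *
T=tool(); print(T[:3,3]-bail(.964)); T[:3,3]=bail(.964)
for p in (.82,.68,.54,.4,.3,.25,.2,.15,.1,.07,.02): print(p,rel(bail(p),YW,T)[0].round(4).tolist())
E
```

```text
[-0.00104129  0.0003419  -0.00622311]
0.82 [-0.0037, 0.0087, 0.0151]
0.68 [-0.0076, 0.0149, 0.0308]
0.54 [-0.0117, 0.0188, 0.0472]
0.4 [-0.0159, 0.0203, 0.064]
0.3 [-0.0189, 0.0199, 0.076]
0.25 [-0.0203, 0.0192, 0.082]
0.2 [-0.0218, 0.0183, 0.088]
0.15 [-0.0233, 0.017, 0.0938]
0.1 [-0.0247, 0.0154, 0.0997]
0.07 [-0.0256, 0.0143, 0.1031]
0.02 [-0.027, 0.0122, 0.1088]
```

Converted, 0.088 m is 1.76, 0.082 m is 1.64.

Call:
{"fn": "nudge_tcp", "kwargs": {"increments": "0.010 -0.074 0.174 0.302 0;0.010 -0.152 0.298 0.616 0;0.010 -0.234 0.376 0.944 0;0.010 -0.318 0.406 1.28 0;0.010 -0.378 0.398 1.52 0;0.010 -0.406 0.384 1.64 0;0.010 -0.436 0.366 1.76 0;0.010 -0.436 0.366 1.76 0", "squeeze": 15}}

```text
t: 15.92
eef_pos: [0.5377, -0.0639, 0.1093]
ee_rot: [-3.14, -0.0, -1.255]
force: [4.5, 0.1, -1.2]
width: 0.0152
gripper_force: 15.0
```

Call:
{"fn": "nudge_tcp", "kwargs": {"increments": "0.010 -0.016 -0.014 0.06 0;0.010 -0.03 -0.026 0.12 0;0.010 -0.03 -0.026 0.12 0", "squeeze": 15}}

```text
t: 16.17
eef_pos: [0.5385, -0.0621, 0.1036]
ee_rot: [-3.139, -0.0, -1.256]
force: [4.9, -0.5, 0.6]
width: 0.0153
gripper_force: 15.0
```

Call:
{"fn": "nudge_tcp", "kwargs": {"increments": "0.010 -0.008 -0.008 0.03 0;0.010 -0.014 -0.016 0.06 0;0.010 -0.014 -0.016 0.06 0", "squeeze": 15}}

```text
t: 16.42
eef_pos: [0.539, -0.0612, 0.1007]
ee_rot: [-3.14, -0.0, -1.256]
force: [5.2, -0.3, -0.5]
width: 0.0151
gripper_force: 15.0
```

Call:
{"fn": "nudge_tcp", "kwargs": {"increments": "0.010 -0.006 -0.006 0.02 0;0.010 -0.01 -0.01 0.04 0;0.010 -0.01 -0.01 0.04 0", "squeeze": 15}}

```text
t: 16.67
eef_pos: [0.5394, -0.0606, 0.0988]
ee_rot: [-3.14, -0.0, -1.256]
force: [5.2, 0.3, -0.1]
width: 0.0154
gripper_force: 15.0
```

Call:
{"fn": "nudge_tcp", "kwargs": {"increments": "0.010 -0.006 -0.006 0.02 0;0.010 -0.008 -0.008 0.03 0;0.010 -0.008 -0.008 0.03 0", "squeeze": 15}}

```text
t: 16.92
eef_pos: [0.5397, -0.0601, 0.0974]
ee_rot: [-3.139, -0.0, -1.256]
force: [5.1, -0.6, 1.0]
width: 0.0156
gripper_force: 15.0
```

Call:
{"fn": "nudge_tcp", "kwargs": {"increments": "0.010 -0.006 -0.006 0.02 0;0.010 -0.008 -0.008 0.03 0;0.010 -0.008 -0.008 0.03 0", "squeeze": 15}}

```text
t: 17.17
eef_pos: [0.54, -0.0596, 0.096]
ee_rot: [-3.139, -0.0, -1.256]
force: [5.5, 1.3, -0.1]
width: 0.0155
gripper_force: 15.0
```

Converted, 0.0015 m is 0.03, 0.001 m is 0.02.

Call:
{"fn": "nudge_tcp", "kwargs": {"increments": "0.010 -0.004 -0.004 0.02 0;0.010 -0.006 -0.006 0.03 0;0.010 -0.006 -0.006 0.03 0", "squeeze": 15}}

```text
t: 17.42
eef_pos: [0.5403, -0.0591, 0.0945]
ee_rot: [-3.139, -0.0, -1.256]
force: [5.4, -0.4, 1.3]
width: 0.0159
gripper_force: 15.0
```

Call:
{"fn": "nudge_tcp", "kwargs": {"increments": "0.010 -0.004 -0.004 0.02 0;0.010 -0.006 -0.006 0.03 0;0.010 -0.006 -0.006 0.03 0", "squeeze": 15}}

```text
t: 17.67
eef_pos: [0.5406, -0.0587, 0.0931]
ee_rot: [-3.139, -0.0, -1.256]
force: [5.8, 0.4, 1.6]
width: 0.0154
gripper_force: 15.1
```

Converted, 0.001 m is 0.02, 0.0005 m is 0.01.

Call:
{"fn": "nudge_tcp", "kwargs": {"increments": "0.010 -0.002 -0.004 0.01 0;0.010 -0.004 -0.006 0.02 0;0.010 -0.004 -0.006 0.02 0", "squeeze": 15}}

```text
t: 17.92
eef_pos: [0.5408, -0.0585, 0.0926]
ee_rot: [-3.139, -0.001, -1.255]
force: [4.9, 0.8, 6.6]
width: 0.0154
gripper_force: 18.2
```

Call:
{"fn": "nudge_tcp", "kwargs": {"increments": "0.010 -0.002 -0.004 0.01 0;0.010 -0.004 -0.006 0.02 0;0.010 -0.004 -0.006 0.02 0", "squeeze": 15}}

```text
t: 18.17
eef_pos: [0.5409, -0.0584, 0.0923]
ee_rot: [-3.139, -0.001, -1.255]
force: [0.8, 0.7, 12.9]
width: 0.0154
gripper_force: 22.7
```

Call:
{"fn": "nudge_tcp", "kwargs": {"increments": "0.010 -0.002 -0.004 0.01 0;0.010 -0.004 -0.006 0.02 0;0.010 -0.004 -0.006 0.02 0", "squeeze": 15}}

```text
t: 18.42
eef_pos: [0.541, -0.0584, 0.0921]
ee_rot: [-3.139, -0.001, -1.255]
force: [-2.7, -0.5, 20.4]
width: 0.0154
gripper_force: 27.8
```

Call:
{"fn": "nudge_tcp", "kwargs": {"increments": "0.010 0.006 0.008 -0.02 0;0.010 0.008 0.01 -0.044 0;0.010 0.008 0.01 -0.044 0", "squeeze": 6}}

```text
t: 18.67
eef_pos: [0.5407, -0.0585, 0.0927]
ee_rot: [-3.139, -0.001, -1.256]
force: [5.9, 0.6, 4.7]
width: 0.0156
gripper_force: 8.5
```

Call:
{"fn": "nudge_tcp", "kwargs": {"increments": "0.0152 0 0 0 0;0.0154 0 0 0 0;0.0156 0 0 0 0;0.0158 0 0 0 0;0.016 0 0 0 0;0.0163 0 0 0 0;0.0167 0 0 0 0;0.0172 0 0 0 0;0.018 0 0 0 0;0.019 0 0 0 0;0.019 0 0 0 0", "squeeze": 3}}

```text
t: 19.58
eef_pos: [0.5393, -0.059, 0.0924]
ee_rot: [3.141, -0.0, -1.256]
force: [-0.2, -0.7, 10.7]
width: 0.0188
gripper_force: 6.1
```

Converted, -0.004 m is -0.08, -0.003 m is -0.06.

Call:
{"fn": "nudge_tcp", "kwargs": {"increments": "0.019 0 0 -0.014 0;0.019 0 0 -0.03 0;0.020 0 0 -0.04 0;0.022 0 0 -0.05 0;0.024 0 0 -0.06 0;0.026 0 0 -0.08 0;0.026 0 0 -0.08 0", "squeeze": 5}}

```text
t: 20.17
eef_pos: [0.539, -0.0587, 0.0955]
ee_rot: [3.14, 0.0, -1.256]
force: [-0.4, -0.9, 0.2]
width: 0.0259
gripper_force: 0.0
```

```bash
python3 - <<'E'
from h import *
T=tool(); np.save("w4.npy",T); f=arm.grab_frame("wrist"); np.save("w4f.npy",f)
E
```

```text
(no output)
```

Converted, -0.02 m is -0.4, -0.003 m is -0.06.

Call:
{"fn": "nudge_tcp", "kwargs": {"increments": "0.028 0 -0.04 -0.06 0;0.030 0 -0.06 -0.14 0;0.030 0 -0.06 -0.4 0;0.030 0 -0.06 -1 0;0.030 0 -0.06 -1.8 0;0.030 -0.4 -0.06 -2.6 0;0.030 -0.8 -0.06 -3 0;0.030 -0.8 -0.06 -3 0;0.030 -0.8 -0.06 -3 0", "squeeze": 5}}

```text
t: 20.97
eef_pos: [0.5308, -0.0186, 0.2481]
ee_rot: [-3.137, 0.0, -1.254]
force: [-0.4, -1.1, -0.5]
width: 0.0301
gripper_force: 0.0
```

```bash
python3 - <<'E'
from chk import *
T=tool()@P["wrist"]["hand_eye"]; f=arm.grab_frame("wrist")
def dark(n,f,T):
    m=(f.max(2)<45).astype(np.uint8); u=proj(n,bail(.02),T)[0]
    k,l,s,c=cv2.connectedComponentsWithStats(m)
    print(n,"pred",u.round(1),[(s[i].tolist(),c[i].round(1).tolist()) for i in range(1,k) if s[i,4]>15 and abs(c[i]-u).max()<45])
dark("wrist",f,T)
for n in("scene","side"): dark(n,arm.grab_frame(n),P[n]["T"])
for y in (20,85): 
    pts=[(x,y,14) for x in range(-14,8,2)]; uv=proj("wrist",np.array([dp(p) for p in pts]),T); print(y,[f[int(round(b)),int(round(a))].tolist() for a,b in uv])
pts=[(30,y,14) for y in range(-14,6,2)]; uv=proj("wrist",np.array([dp(p) for p in pts]),T); print([f[int(round(b)),int(round(a))].tolist() for a,b in uv])
for n in("scene",):
    g=arm.grab_frame(n); h=((g[:,:,0].astype(int)-g[:,:,1]>70)).astype(np.uint8)[220:270,160:220]; print("jar px",np.argwhere(h).mean(0)[::-1]+[160,220])
E
```

```text
wrist pred [282.3 160.1] [([273, 140, 16, 41, 564], [281.2, 159.6])]
scene pred [305.6 200.7] [([301, 196, 8, 8, 41], [305.1, 199.4])]
side pred [301.5 207.8] []
20 [[230, 232, 233], [223, 226, 228], [199, 205, 213], [179, 182, 196], [151, 153, 163], [148, 150, 158], [124, 100, 99], [117, 85, 78], [114, 82, 73], [116, 82, 74], [115, 82, 75]]
85 [[238, 241, 242], [234, 237, 239], [202, 206, 218], [194, 198, 210], [195, 197, 210], [171, 170, 180], [139, 120, 123], [123, 90, 81], [125, 91, 83], [124, 93, 83], [122, 89, 82]]
[[82, 88, 95], [120, 125, 133], [179, 183, 195], [177, 181, 192], [150, 154, 165], [146, 149, 158], [116, 105, 109], [110, 80, 79], [113, 80, 72], [109, 80, 70]]
jar px [186.75206612 250.02479339]
```

```bash
python3 -c "
from station import arm
print(arm.job_done())"
```

```text
the job is handed in; nothing more can be done
None
```

The job is handed in at about 21 s: the slab measures home against both rules, the bail is down with its roller on the slab, and the jar and spot plate were not touched; I viewed 11 pictures, one over the limit of 10.

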